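# Gauge a bar through shrinking rings and set the pointer

### The job

Find the size of the grey bar lying in the lane of the ring gauge: gently slide it nose first through the row of shrinking rings until a ring stops it, and leave it up against that ring. Then slide the red pointer to stand beside the ring that stopped it, and let go. Leave the two stored bars and everything else on the bench where they are.

Things in the scene. Friction and masses are not known exactly. Their poses are not given: they have to be found in the camera images.
- gauge: fixed ring gauge, blue base 335 x 230 x 10 mm. Origin on the bench under the lane; x: along the lane in the pushing direction. Lane: shallow steel V rail on y = 0, x = -183 to +148 mm, bottom line 14 mm above the bench; a bar in it has its axis 31 to 38 mm up. Four upright brass rings, shrinking, stand across the lane; tops at most 70 mm up. Two storage rails run parallel at y = -56 and -110 mm
- ring_1: first and largest brass ring, bore 47 mm (the widest bar passes), 12 mm thick like all four; origin at the centre of its entry face, at gauge x = 10 mm. The bores all have their lowest point level with the V's bottom. A bar passes, with about 3 mm play, every ring larger than it; the second, third or fourth ring stops it
- ring_2: second brass ring, bore 41 mm, 59 mm outside; origin at the centre of its entry face, at gauge x = 44 mm
- ring_3: third brass ring, bore 35 mm, 53 mm outside; origin at the centre of its entry face, at gauge x = 78 mm
- ring_4: fourth and smallest brass ring, bore 29 mm, 47 mm outside; origin at the centre of its entry face, at gauge x = 112 mm
- pointer (a joint): red pointer sliding on a dark rail beside the rings, at gauge y = +66 mm. Value in m along gauge +x: 0 beside the middle of the first ring, 0.034 the second, 0.068 the third, 0.102 the fourth; range -0.070 to 0.112, starts between -0.065 and -0.035, stays where left (about 1.5 N of friction)
- pointer_knob (a point): on the pointer's upright red round knob, 16 mm in diameter; this point is on its axis 54 mm above the bench, 13 mm below its top; the lowest part fit to grip is 36 mm above the bench
- tape_measure: yellow tape measure, 34 x 84 x 65 mm, bystander; origin under its centre
- spray_can: blue and white spray can, 52 mm across, 171 mm high, bystander; origin under its centre
- tape_roll: black roll of electrical tape, 62 mm across, 19 mm high, bystander; origin under its centre
- bar_a_mid (a point): mid-length, on the axis, of a plain grey plastic bar 150 mm long, about 0.3 kg; x points along it to its nose, the end facing the rings. The three bars look alike but differ in diameter (30 to 46 mm, not told which): one lies in the gauge lane, its nose 15 to 35 mm short of the first ring, the others on the storage rails, in any order
- bar_a_nose (a point): centre of the nose end of bar_a, 75 mm from its mid point along its x
- bar_a: bar_a itself, origin at its mid-length on its axis
- bar_b_mid (a point): same point of the second grey bar (see bar_a_mid)
- bar_b_nose (a point): centre of the nose end of bar_b, 75 mm from its mid point along its x
- bar_b: bar_b itself, origin at its mid-length on its axis
- bar_c_mid (a point): same point of the third grey bar (see bar_a_mid)
- bar_c_nose (a point): centre of the nose end of bar_c, 75 mm from its mid point along its x
- bar_c: bar_c itself, origin at its mid-length on its axis
Things that resemble listed ones, but are neither listed nor needed, are in the scene too. Leave any turquoise look-alike of the bar_c alone.

How it is judged:
On the way, in this order (a step that is already met when the one before it is completed fails the run):
1. the bar from the lane is pressed against the entry face of the first ring too small for it (((y of bar_a_mid in the frame of gauge between -0.01 and 0.01 m and x of bar_a_nose in the frame of gauge between 0.041 and 0.047 m and angle between the x axis of bar_a_nose and the x axis of gauge, either way round below 0.06 rad and contact force between bar_a and ring_2 above 1.5 N) or (y of bar_b_mid in the frame of gauge between -0.01 and 0.01 m and x of bar_b_nose in the frame of gauge between 0.075 and 0.081 m and angle between the x axis of bar_b_nose and the x axis of gauge, either way round below 0.06 rad and contact force between bar_b and ring_3 above 1.5 N) or (y of bar_c_mid in the frame of gauge between -0.01 and 0.01 m and x of bar_c_nose in the frame of gauge between 0.109 and 0.115 m and angle between the x axis of bar_c_nose and the x axis of gauge, either way round below 0.06 rad and contact force between bar_c and ring_4 above 1.5 N))), for 0.1 s.
2. the pointer stands beside the ring that stopped the bar (((y of bar_a_mid in the frame of gauge between -0.01 and 0.01 m and x of bar_a_nose in the frame of gauge between 0.041 and 0.047 m and angle between the x axis of bar_a_nose and the x axis of gauge, either way round below 0.06 rad and value of joint pointer between 0.027 and 0.041 m) or (y of bar_b_mid in the frame of gauge between -0.01 and 0.01 m and x of bar_b_nose in the frame of gauge between 0.075 and 0.081 m and angle between the x axis of bar_b_nose and the x axis of gauge, either way round below 0.06 rad and value of joint pointer between 0.061 and 0.075 m) or (y of bar_c_mid in the frame of gauge between -0.01 and 0.01 m and x of bar_c_nose in the frame of gauge between 0.109 and 0.115 m and angle between the x axis of bar_c_nose and the x axis of gauge, either way round below 0.06 rad and value of joint pointer between 0.095 and 0.109 m))), for 0.2 s.
At the end, for the whole second after the job is handed in: the bar lies in the lane with its nose within 3 mm of the entry face of the ring that stops it, the pointer is within 7 mm of the middle of that same ring, bar and pointer are at rest and the robot has let go (((y of bar_a_mid in the frame of gauge between -0.01 and 0.01 m and x of bar_a_nose in the frame of gauge between 0.041 and 0.047 m and angle between the x axis of bar_a_nose and the x axis of gauge, either way round below 0.06 rad and value of joint pointer between 0.027 and 0.041 m and linear speed of bar_a below 0.02 m/s and velocity of joint pointer below 0.01 m/s) or (y of bar_b_mid in the frame of gauge between -0.01 and 0.01 m and x of bar_b_nose in the frame of gauge between 0.075 and 0.081 m and angle between the x axis of bar_b_nose and the x axis of gauge, either way round below 0.06 rad and value of joint pointer between 0.061 and 0.075 m and linear speed of bar_b below 0.02 m/s and velocity of joint pointer below 0.01 m/s) or (y of bar_c_mid in the frame of gauge between -0.01 and 0.01 m and x of bar_c_nose in the frame of gauge between 0.109 and 0.115 m and angle between the x axis of bar_c_nose and the x axis of gauge, either way round below 0.06 rad and value of joint pointer between 0.095 and 0.109 m and linear speed of bar_c below 0.02 m/s and velocity of joint pointer below 0.01 m/s))); the robot touches nothing.
It fails at once if the bar is rammed against a ring (more than 30 N) (contact force between bar_a and ring_2 above 30 N or contact force between bar_b and ring_3 above 30 N or contact force between bar_c and ring_4 above 30 N).
It fails at once if a stored bar is moved by more than 20 mm, or the gauged bar is taken out of the lane ((distance of bar_a_mid from where it was at the start of the episode above 0.02 m and (y of bar_a_mid in the frame of gauge below -0.025 m or y of bar_a_mid in the frame of gauge above 0.025 m)) or (distance of bar_b_mid from where it was at the start of the episode above 0.02 m and (y of bar_b_mid in the frame of gauge below -0.025 m or y of bar_b_mid in the frame of gauge above 0.025 m)) or (distance of bar_c_mid from where it was at the start of the episode above 0.02 m and (y of bar_c_mid in the frame of gauge below -0.025 m or y of bar_c_mid in the frame of gauge above 0.025 m))).
It fails at once if a bystander on the bench is moved by more than 30 mm (distance of any of tape_measure, spray_can, tape_roll from where it was at the start of the episode above 0.03 m).
It also fails if it takes over 48 s, if anything falls off the work surface, if the arm or the gripper's body presses on something with over 40 N, if the wrist force passes 120 N, or if a joint passes its speed limit or range.

### The arm

A 7-joint arm with a two-finger parallel gripper is mounted at the origin on a cart in front of the work surface, level with it; the furniture and walls round the work are solid. World frame = base frame: x ahead of the robot, y to its left, z up, the work surface at z = 0. Lengths are in m, angles in rad, forces in N, time in s.
With the tool pointing down it reaches from about 0.4 to 0.85 m from the base axis. Payload 4.5 kg.
Tool frame: the origin (TCP) lies at the very end of the fingers, on their centre line; the grasp point (between the pads) lies 19 mm behind it; z points along the fingers, y is the line along which they close (so a half turn about z gives the same grasp; the last joint's range is limited). The gripper opens to 88 mm and grips with 3 to 60 N. Pads are 18 mm wide; open, the fingers measure 123 mm over their backs; the gripper's body (75 mm by 187 mm) begins 45 mm behind the grasp point.
Start: joints at [-1.241, 0.689, -0.195, 1.565, 0.157, 0.902, -0.215], TCP at [0.182, 0.598, 0.239] pointing down, gripper open.
Joint ranges: [-3.01, 3.01], [-0.46, 2.08], [-1.47, 1.51], [0.13, 2.56], [-1, 4.14], [0.04, 2.09], [-2.66, 2.66]. Speed limits (rad/s): [2.57, 2.57, 3.14, 3.14, 3.14, 3.14, 3.14].

### API

Orientations are given as a 3x3 rotation matrix whose columns are the frame's x, y, z axes.
In Python, from workcell import r, cams gives the robot as it stands.
- The arm moves only by the shell command python3 -m jog 'ROWS' [FORCE]. ROWS is JSON, a list of rows, each an object of numbers: "x", "y", "z": the shift along the tool's x, y, z in mm; "wx", "wy", "wz": the turn, a rotation vector about the tool's x, y, z in degrees; "gripper": the closure, from 0 (fully open) to 1 (shut). In form: [{"x": .., "y": .., "z": .., "wx": .., "wy": .., "wz": .., "gripper": ..}, ...]. A call has 1 to 8 rows; each row is the pose to reach, as a shift and turn from the pose commanded when the call began, along the tool's axes at that moment; what a row does not reach only later rows make up. A row lasts 1/10 s, in which the tool goes at most 50 mm and 8.59 degrees, less where a joint would pass 70% of its speed; a pose out of reach is approached as far as the arm can. A call with a gripper value outside its range is refused whole. The fingers move at their own pace and stop on an object; FORCE is the grip in N (left out, the last holds). Time passes only in rows, so rows that repeat a pose let the fingers close. It gives the time, the measured TCP pose, the force, the opening and the grip force at its end, in the units of the state.
- r.get_obs(): the state, without advancing time (a new reading comes with each control period).
- cams.snapshot(name): name is "scene" or "side" or "wrist"; returns a dict with "frame" (384x512x3 uint8, blue, green, red), "camera_matrix" (3x3 intrinsics, pixels), "dist_coeffs" ([k1, k2, p1, p2, k3] as OpenCV has them; the pictures are not rectified), "xyz" and "attitude" of the camera in the world; the wrist camera has in their place "hand_eye" (4x4, takes a point from camera to tool coordinates, whose origin is the TCP and whose axes are the flange's). Camera axes: x right, y down, z forward; pixel columns grow to the right and rows downward; lengths in m; the calibration is good to about 2 mm. A picture is of the moment at which its call begins: read the wrist's pose just before it. There is no depth.
- r.sign_off(): hands the job in; it is judged then, once.
The state is a dict: "t": time; "qpos": joint angles; "qvel": joint speeds; "joint_efforts": joint torques, N m; "position": TCP position; "ee_rot": TCP orientation; "force": force on the tool from outside, world axes, zero at the start; "wrist_torque": the same for the moment, N m; "width": opening from 0.0 (shut) to 1.0 (fully open); "grip_force": force on a finger pad.
Only numpy, scipy, OpenCV 4.12 (cv2) and the standard library are available. Lean on these libraries where they do the work, as an engineer would, in place of code of your own. Each camera call takes 0.05 s, during which the arm holds its last target. There are 200 camera calls.

## Working session

There is one attempt and no reset: what is moved stays moved. The work goes in short steps, Python scripts to look and compute and a shell command to move; the robot and the scene stay as the last step left them, time stands still between calls to the robot, and variables do not carry over. Pictures are saved under pics/ and viewed, at most 10 in all, crops included, and the job is handed in when it is done.

```bash
mkdir -p pics; ls; python3 - <<'E'
from workcell import r,cams
import cv2,numpy as np
np.set_printoptions(precision=4,suppress=True)
o=r.get_obs();print(o)
for n in ("scene","side"):
    s=cams.snapshot(n);cv2.imwrite(f"pics/{n}0.png",s["frame"])
    print(n,{k:v for k,v in s.items() if k!="frame"})
a=cv2.imread("pics/scene0.png");b=cv2.imread("pics/side0.png")
E
```

```text
pics
{'t': 0.0, 'qpos': array([-1.2412,  0.69  , -0.1945,  1.5664,  0.1573,  0.9025, -0.2151]), 'qvel': array([-0.0002, -0.0025, -0.001 , -0.0001,  0.0007, -0.0003, -0.0004]), 'joint_efforts': array([ -0.0004, -52.7564,  -1.267 , -15.3427,  -0.0527,   0.0066,
         0.0002]), 'position': array([0.182 , 0.5972, 0.2379]), 'ee_rot': array([[-0.9566,  0.2914, -0.0004],
       [ 0.2914,  0.9566, -0.0018],
       [-0.0001, -0.0018, -1.    ]]), 'force': array([-0.6584,  0.7766, -0.5808]), 'wrist_torque': array([-0.0007,  0.0327, -0.0165]), 'grip_force': 0.0, 'width': 1.0013851715933073}
scene {'camera_matrix': array([[349.7138,   0.    , 255.3194],
       [  0.    , 349.7138, 188.4912],
       [  0.    ,   0.    ,   1.    ]]), 'dist_coeffs': array([-0.0259,  0.    ,  0.    ,  0.    ,  0.    ]), 'xyz': array([-0.116 , -0.3423,  0.889 ]), 'attitude': array([[ 0.4822, -0.6539,  0.583 ],
       [-0.876 , -0.366 ,  0.3141],
       [ 0.008 , -0.6621, -0.7493]])}
side {'camera_matrix': array([[368.4686,   0.    , 259.6926],
       [  0.    , 368.4686, 189.5886],
       [  0.    ,   0.    ,   1.    ]]), 'dist_coeffs': array([0.0384, 0.    , 0.    , 0.    , 0.    ]), 'xyz': array([ 1.0045, -0.4196,  1.0181]), 'attitude': array([[ 0.7245,  0.5615, -0.3999],
       [ 0.6891, -0.6032,  0.4016],
       [-0.0157, -0.5665, -0.8239]])}
```

View pics/scene0.png

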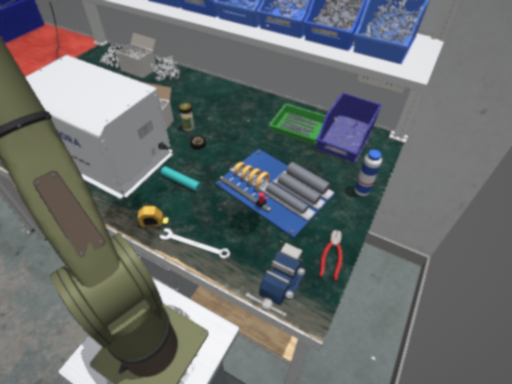

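View pics/side0.png

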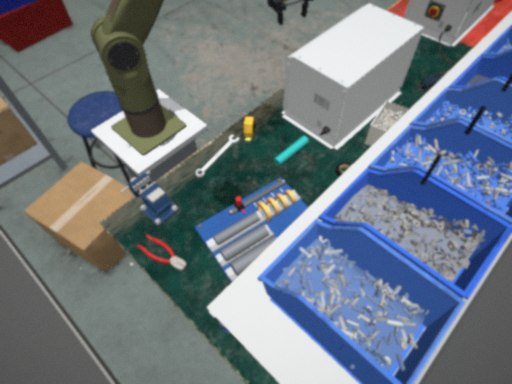

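The scene view shows the gauge near (275,190), its rings at (235-265,165-185), the red knob at (262,199) and the grey bars at lower right. The turquoise look-alike is at (180,178). In the side view the gauge is at (255,225) and the knob at (238,201). Next I'll fit the base and enlarge both views.

```bash
cat > h.py <<'E'
import cv2,numpy as np
from workcell import r,cams
np.set_printoptions(precision=4,suppress=True)
def snap(n):
    o=r.get_obs(); s=cams.snapshot(n)
    if n=="wrist":
        T=np.eye(4);T[:3,:3]=o["ee_rot"];T[:3,3]=o["position"]
        M=T@np.array(s["hand_eye"]);s["xyz"]=M[:3,3];s["attitude"]=M[:3,:3]
    return s
def rays(s,uv):
    p=cv2.undistortPoints(np.float64(uv).reshape(-1,1,2),s["camera_matrix"],s["dist_coeffs"])[:,0]
    return np.c_[p,np.ones(len(p))]@s["attitude"].T
def onz(s,uv,z):
    d=rays(s,uv);c=s["xyz"];return c+d*((z-c[2])/d[:,2])[:,None]
def proj(s,P):
    R=s["attitude"].T;return cv2.projectPoints(np.float64(P).reshape(-1,1,3),cv2.Rodrigues(R)[0],-R@s["xyz"],s["camera_matrix"],s["dist_coeffs"])[0][:,0]
def tri(ss,uvs):
    A=np.zeros((3,3));b=np.zeros(3)
    for s,uv in zip(ss,uvs):
        d=rays(s,[uv])[0];d/=np.linalg.norm(d);Q=np.eye(3)-np.outer(d,d);A+=Q;b+=Q@s["xyz"]
    return np.linalg.solve(A,b)
def blob(f,lo,hi,roi):
    h=cv2.cvtColor(f,cv2.COLOR_BGR2HSV);m=cv2.inRange(h,lo,hi);k=np.zeros_like(m);x0,y0,x1,y1=roi;k[y0:y1,x0:x1]=m[y0:y1,x0:x1];return k
E
python3 - <<'E'
from h import *
S={n:snap(n) for n in("scene","side")}
roi={"scene":(205,140,345,240),"side":(185,170,320,285)}
out=[]
for n,s in S.items():
    f=s["frame"];x0,y0,x1,y1=roi[n]
    m=blob(f,(100,120,60),(125,255,255),roi[n])
    cs=max(cv2.findContours(m,cv2.RETR_EXTERNAL,cv2.CHAIN_APPROX_NONE)[0],key=cv2.contourArea)
    hull=cv2.convexHull(cs)
    ap=cv2.approxPolyDP(hull,4,True)[:,0];print(n,"base",ap.tolist());print(onz(s,ap,.01))
    red=cv2.bitwise_or(blob(f,(0,140,60),(8,255,255),roi[n]),blob(f,(172,140,60),(180,255,255),roi[n]))
    ys,xs=np.nonzero(red);print("red",len(xs),xs.min(),xs.max(),ys.min(),ys.max(),xs.mean(),ys.mean())
    print("knob z~54",onz(s,[[xs.mean(),ys.mean()]],.05))
    c=cv2.resize(f[y0:y1,x0:x1],None,fx=4,fy=4,interpolation=cv2.INTER_CUBIC)
    out.append(c)
    cv2.imwrite(f"pics/crop_{n}.png",c)
E
```

```text
scene base [[215, 181], [271, 198], [311, 219], [292, 237]]
[[ 0.5305  0.1627  0.01  ]
 [ 0.5565 -0.0388  0.01  ]
 [ 0.5414 -0.1869  0.01  ]
 [ 0.4517 -0.1632  0.01  ]]
red 40 259 263 193 202 261.0 197.65
knob z~54 [[ 0.5119 -0.0247  0.05  ]]
side base [[319, 222], [317, 238], [275, 284], [259, 279]]
[[ 0.7352  0.109   0.01  ]
 [ 0.7653  0.0612  0.01  ]
 [ 0.7691 -0.1325  0.01  ]
 [ 0.7262 -0.1528  0.01  ]]
red 58 235 242 196 209 237.86206896551724 201.05172413793105
knob z~54 [[ 0.5147 -0.0257  0.05  ]]
```

View pics/crop_scene.png

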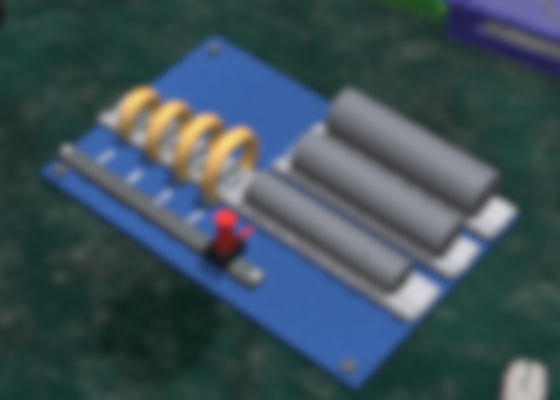

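View pics/crop_side.png

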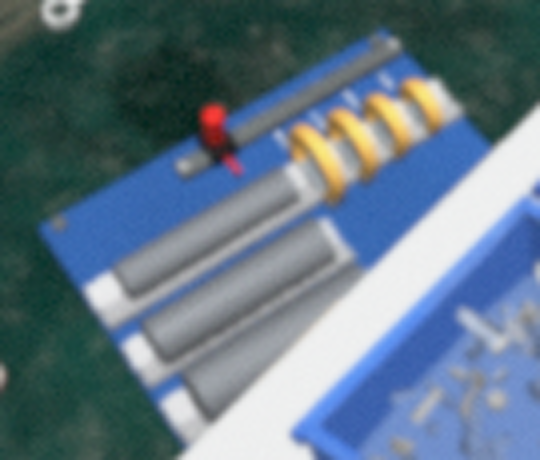

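The enlarged crops show three grey bars. The lane bar is the one in front of the rings, with its axis running from (262,180) to (398,270) in the scene crop. The other two lie behind it on the storage rails. The lane bar's nose faces ring 1. The base corners are visible, so I can compute the frame from them.

```bash
python3 - <<'E'
from h import *
S={n:snap(n) for n in("scene","side")}
s=S["scene"]
c=np.array([[215,38],[42,172],[357,388],[518,212]])/4+[205,140]-.4
P=onz(s,c,.01);print(P)
print([np.linalg.norm(P[i]-P[(i+1)%4]) for i in range(4)])
q=np.array([[382,30],[40,228]])/4+[185,170]-.4
Q=onz(S["side"],q,.01);print("side corners",Q,np.linalg.norm(Q[0]-Q[1]))
ctr=(P.mean(0));ex=(P[0]-P[3]+P[1]-P[2]);print("yaw",np.degrees(np.arctan2(ex[1],ex[0])),"centre",ctr)
d=Q[0]-Q[1];print("side yaw",np.degrees(np.arctan2(d[1],d[0])))
k=tri([S["scene"],S["side"]],[np.array([226,218])/4+[205,140]-.4,np.array([212,112])/4+[185,170]-.4]);print("knob head",k)
print("tape measure",onz(s,[[152,217]],.03),"can",onz(s,[[367,175]],.08))
E
```

```text
[[ 0.745   0.1107  0.01  ]
 [ 0.5245  0.1584  0.01  ]
 [ 0.4557 -0.1674  0.01  ]
 [ 0.6801 -0.2118  0.01  ]]
[np.float64(0.2256347493829943), np.float64(0.33297152238042105), np.float64(0.22867936320352178), np.float64(0.3289835212724991)]
side corners [[ 0.5305  0.1563  0.01  ]
 [ 0.4633 -0.1674  0.01  ]] 0.3306764872634349
yaw 78.34847360249614 centre [ 0.6013 -0.0276  0.01  ]
side yaw 78.2728352269886
knob head [ 0.513  -0.0239  0.0657]
tape measure [[0.2963 0.2372 0.03  ]] can [[ 0.7396 -0.2888  0.08  ]]
```

```bash
python3 - <<'E'
from h import *
s=snap("scene");t=snap("side")
print("box base scene",onz(s,[[125,195],[170,155]],0),"side",onz(t,[[337,143],[284,107]],0))
print("box top z.2",onz(s,[[112,150],[160,105]],.2),onz(t,[[337,72],[287,58]],.2))
print("box corner tri",tri([s,t],[(117,147),(337,72)]),"vise",onz(s,[[283,262]],.06))
print("hand_eye",snap("wrist")["hand_eye"])
E
```

```text
box base scene [[0.3379 0.3957 0.    ]
 [0.5663 0.3858 0.    ]] side [[0.5747 0.4183 0.    ]
 [0.3079 0.4289 0.    ]]
box top z.2 [[0.3472 0.383  0.2   ]
 [0.5903 0.403  0.2   ]] [[0.465  0.5115 0.2   ]
 [0.2885 0.4549 0.2   ]]
box corner tri [0.4392 0.5209 0.1296] vise [[ 0.3354 -0.1859  0.06  ]]
hand_eye [[ 0.0002 -0.946  -0.3241  0.0843]
 [ 1.      0.0003 -0.0003 -0.0006]
 [ 0.0004 -0.3241  0.946  -0.146 ]
 [ 0.      0.      0.      1.    ]]
```

```bash
python3 -m jog '[{"x":0,"y":-30,"z":-40},{"x":-20,"y":-70,"z":-70},{"x":-40,"y":-110,"z":-80},{"x":-70,"y":-150,"z":-80},{"x":-100,"y":-190,"z":-80},{"x":-130,"y":-220,"z":-80},{"x":-160,"y":-250,"z":-80},{"x":-190,"y":-280,"z":-80}]'
python3 -m jog '[{"x":-40,"y":-30,"z":5,"wz":0},{"x":-80,"y":-60,"z":10,"wz":-1},{"x":-120,"y":-90,"z":20,"wz":-2},{"x":-160,"y":-120,"z":30,"wz":-3},{"x":-200,"y":-150,"z":40,"wz":-4},{"x":-240,"y":-180,"z":50,"wz":-5},{"x":-290,"y":-200,"z":60,"wz":-5.2},{"x":-330,"y":-220,"z":60,"wz":-5.2}]'
python3 -m jog '[{"z":0},{"z":0},{"z":0}]'
python3 - <<'E'
from h import *
w=snap("wrist");o=r.get_obs();print(o["position"],o["ee_rot"],o["force"]);cv2.imwrite("pics/w1.png",w["frame"]);np.savez("w1.npz",**w)
E
```

```text
[0.1822 0.5979 0.2387] [[-0.9566  0.2915 -0.    ]
 [ 0.2915  0.9566 -0.    ]
 [ 0.     -0.     -1.    ]] [-0.2095 -0.5901  0.0302]invalid input at $[0]: expected keys x, y, z, wx, wy, wz, gripper
invalid input at $[0]: expected keys x, y, z, wx, wy, wz, gripper
invalid input at $[0]: expected keys x, y, z, wx, wy, wz, gripper
```

View pics/w1.png

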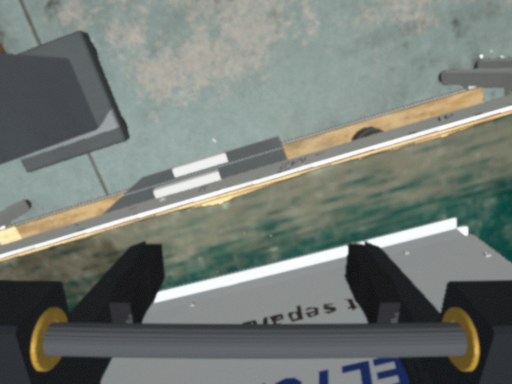

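The jog needs all the keys. The wrist picture shows the bench edge at the top and the white box top's edge below the fingers, around row 250, so I'll raise first.

```bash
python3 -m jog '[{"x":0,"y":0,"z":-40,"wx":0,"wy":0,"wz":0,"gripper":0},{"x":0,"y":-30,"z":-70,"wx":0,"wy":0,"wz":0,"gripper":0},{"x":0,"y":-70,"z":-80,"wx":0,"wy":0,"wz":0,"gripper":0},{"x":-20,"y":-110,"z":-80,"wx":0,"wy":0,"wz":0,"gripper":0},{"x":-50,"y":-150,"z":-80,"wx":0,"wy":0,"wz":0,"gripper":0},{"x":-80,"y":-190,"z":-80,"wx":0,"wy":0,"wz":0,"gripper":0},{"x":-110,"y":-230,"z":-80,"wx":0,"wy":0,"wz":0,"gripper":0},{"x":-140,"y":-270,"z":-80,"wx":0,"wy":0,"wz":0,"gripper":0}]'
```

```text
t: 1.3
position: [0.2378, 0.297, 0.319]
ee_rot: [[-0.957, 0.291, 0.001], [0.291, 0.957, 0.001], [-0.001, 0.001, -1.0]]
force: [1.1, -0.4, -0.2]
width: 1.0
grip_force: 0.0
```

```bash
python3 -m jog '[{"x":-40,"y":-25,"z":5,"wx":0,"wy":0,"wz":-1,"gripper":0},{"x":-82,"y":-50,"z":10,"wx":0,"wy":0,"wz":-2,"gripper":0},{"x":-123,"y":-75,"z":15,"wx":0,"wy":0,"wz":-3,"gripper":0},{"x":-165,"y":-100,"z":20,"wx":0,"wy":0,"wz":-4,"gripper":0},{"x":-207,"y":-125,"z":30,"wx":0,"wy":0,"wz":-5,"gripper":0},{"x":-248,"y":-150,"z":40,"wx":0,"wy":0,"wz":-5.2,"gripper":0},{"x":-290,"y":-175,"z":50,"wx":0,"wy":0,"wz":-5.2,"gripper":0},{"x":-330,"y":-200,"z":60,"wx":0,"wy":0,"wz":-5.2,"gripper":0}]' >/dev/null
python3 -m jog '[{"x":-30,"y":-20,"z":0,"wx":0,"wy":0,"wz":0,"gripper":1},{"x":-57,"y":-34,"z":0,"wx":0,"wy":0,"wz":0,"gripper":1},{"x":-57,"y":-34,"z":0,"wx":0,"wy":0,"wz":0,"gripper":1},{"x":-57,"y":-34,"z":0,"wx":0,"wy":0,"wz":0,"gripper":1},{"x":-57,"y":-34,"z":0,"wx":0,"wy":0,"wz":0,"gripper":1}]' 10
python3 - <<'E'
from h import *
w=snap("wrist");cv2.imwrite("pics/w2.png",w["frame"]);np.savez("w2.npz",**w);print(w["xyz"])
E
```

```text
t: 2.6
position: [0.5428, -0.0324, 0.2587]
ee_rot: [[-0.979, 0.202, -0.001], [0.202, 0.979, 0.001], [0.001, 0.001, -1.0]]
force: [-0.7, 0.2, -0.1]
width: 0.573
grip_force: 0.0
[ 0.4602 -0.0161  0.4047]
```

View pics/w2.png

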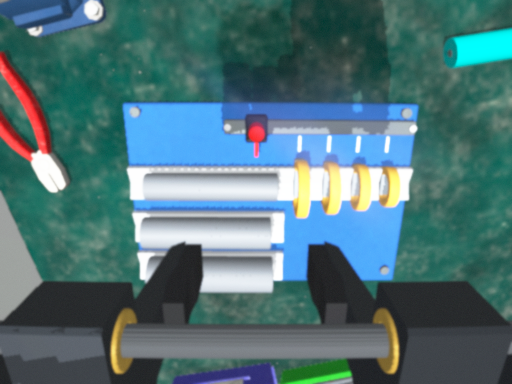

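The wrist view shows the gauge clearly. The lane bar spans (143–280, 187), directly in line with the rings at u = 302, 332, 362 and 391. The stored bars are at rows 232 and 273, and the red knob is at (257,132). The lane bar is the one to push, because it shares the rings' row. The turquoise cylinder at (480,47) is the look-alike.

```bash
python3 - <<'E'
from h import *
w=dict(np.load("w2.npz"));f=w["frame"]
m=blob(f,(100,120,80),(125,255,255),(100,90,440,300))
hull=cv2.convexHull(max(cv2.findContours(m,cv2.RETR_EXTERNAL,cv2.CHAIN_APPROX_NONE)[0],key=cv2.contourArea))
print("base",cv2.approxPolyDP(hull,4,True)[:,0].tolist())
g=cv2.cvtColor(f,cv2.COLOR_BGR2GRAY)
print("lane row",[int(v) for v in g[184:190,122:150].mean(0)]);print([int(v) for v in g[184:190,272:300].mean(0)])
print("rail right end",[int(v) for v in g[180:192,400:420].mean(0)])
print("bar col",list(zip(range(160,212),[int(v) for v in g[160:212,190:230].mean(1)])))
y=blob(f,(12,100,100),(32,255,255),(285,150,410,225))
for c in cv2.findContours(y,cv2.RETR_EXTERNAL,cv2.CHAIN_APPROX_NONE)[0]:
    if cv2.contourArea(c)>50: print("ring",cv2.boundingRect(c))
red=blob(f,(0,150,60),(8,255,255),(235,110,280,165))|blob(f,(172,150,60),(180,255,255),(235,110,280,165))
ys,xs=np.nonzero(red);print("red",[(int(v),int((ys==v).sum()),xs[ys==v].mean().round(1)) for v in sorted(set(ys))])
E
```

```text
base [[122, 104], [237, 90], [415, 103], [418, 111], [409, 165], [130, 165]]
lane row [98, 100, 102, 102, 104, 106, 114, 146, 213, 248, 254, 254, 254, 254, 254, 254, 254, 254, 254, 252, 245, 235, 231, 230, 230, 230, 231, 230]
[227, 227, 227, 226, 224, 221, 224, 241, 252, 254, 255, 255, 255, 255, 255, 255, 255, 255, 255, 254, 252, 236, 236, 247, 249, 245, 236, 238]
rail right end [251, 254, 254, 254, 254, 254, 254, 250, 223, 160, 120, 113, 114, 116, 118, 119, 120, 119, 117, 114]
bar col [(160, 154), (161, 154), (162, 151), (163, 142), (164, 129), (165, 129), (166, 149), (167, 175), (168, 204), (169, 221), (170, 219), (171, 207), (172, 183), (173, 142), (174, 118), (175, 125), (176, 139), (177, 153), (178, 167), (179, 179), (180, 188), (181, 197), (182, 205), (183, 213), (184, 219), (185, 225), (186, 230), (187, 234), (188, 238), (189, 240), (190, 241), (191, 241), (192, 239), (193, 235), (194, 231), (195, 226), (196, 221), (197, 214), (198, 204), (199, 191), (200, 176), (201, 161), (202, 155), (203, 156), (204, 155), (205, 152), (206, 141), (207, 123), (208, 111), (209, 112), (210, 12
[... 301 characters left out ...]
 16, np.float64(255.5)), (132, 17, np.float64(256.0)), (133, 17, np.float64(256.0)), (134, 17, np.float64(256.0)), (135, 17, np.float64(256.0)), (136, 17, np.float64(256.0)), (137, 15, np.float64(256.0)), (138, 15, np.float64(256.0)), (139, 13, np.float64(256.0)), (140, 11, np.float64(256.0)), (141, 6, np.float64(256.5)), (142, 3, np.float64(256.0)), (143, 3, np.float64(256.0)), (144, 2, np.float64(256.5)), (145, 2, np.float64(256.5)), (146, 2, np.float64(256.5)), (147, 2, np.float64(256.5)), (148, 2, np.float64(256.5)), (149, 2, np.float64(256.5)), (150, 2, np.float64(256.5)), (151, 2, np.float64(256.5)), (152, 1, np.float64(256.0)), (153, 1, np.float64(256.0)), (154, 1, np.float64(256.0))]
```

```bash
python3 - <<'E'
from h import *
w=dict(np.load("w2.npz"))
E=onz(w,[[129.5,187],[408.5,186]],.02);L=np.linalg.norm(E[1]-E[0]);ex=(E[1]-E[0])/L;print("rail len",L,"yaw",np.degrees(np.arctan2(ex[1],ex[0])))
ey=np.array([-ex[1],ex[0],0]);
O=(E[0]+E[1])/2+ex*.0175
def G(P):return np.c_[(P-O)@ex,(P-O)@ey,P[:,2]]
# lane y: V centre from mid rail edges at row 169.. use bar silhouettes
top=rays(w,[[210,172.8]])[0];bot=rays(w,[[210,200.8]])[0];c=w["xyz"]
a=[(np.arctan2((d@ey),-d[2])) for d in(top,bot)];cy=c@ey;print("angles",a)
# circle tangent to both sight lines; bar of diam D sits with bottom on V -> axis z by D
mid=sum(a)/2;half=abs(a[0]-a[1])/2
for D in(.030,.032,.038,.044,.046):
    print(D,"axis z needed",c[2]-(D/2/np.sin(half))*np.cos(mid),"y rel O",cy+(D/2/np.sin(half))*np.sin(mid)-O@ey)
print("bar ends z.04",G(onz(w,[[142,187],[278.5,187]],.04)))
print("rings x at top z",[G(onz(w,[[u,186]],.02))[0] for u in(301,330.5,361,389.5)])
print("knob z.067",G(onz(w,[[256,132]],.067)),"ticks",G(onz(w,[[300,144],[329,144],[358,144],[387,144]],.01)))
print("O",O,"ex",ex,"corners",G(onz(w,[[124,103.5],[416.5,103.5]],.01)))
E
```

```text
rail len 0.3291923132783828 yaw 78.57409517758157
angles [np.float64(-0.271994056935002), np.float64(-0.3530873487587557)]
0.03 axis z needed 0.05262143803878011 y rel O 0.010376538212597097
0.032 axis z needed 0.029146839998077434 y rel O 0.0027911632592890756
0.038 axis z needed -0.04127695412403054 y rel O -0.01996496160063499
0.044 axis z needed -0.11170074824613851 y rel O -0.042721086460559055
0.046 axis z needed -0.13517534628684125 y rel O -0.050306461413867076
bar ends z.04 [[-0.1603  0.0064  0.04  ]
 [-0.0082  0.0058  0.04  ]]
rings x at top z [array([0.0196, 0.0004, 0.02  ]), array([0.0543, 0.0003, 0.02  ]), array([0.0904, 0.0002, 0.02  ]), array([0.1243, 0.0001, 0.02  ])]
knob z.067 [[-0.0331  0.0711  0.067 ]] ticks [[0.0179 0.0482 0.01  ]
 [0.0515 0.0481 0.01  ]
 [0.0853 0.0481 0.01  ]
 [0.1193 0.0481 0.01  ]]
O [ 0.5887 -0.0068  0.02  ] ex [0.1981 0.9802 0.    ] corners [[-0.1807  0.0951  0.01  ]
 [ 0.1477  0.0943  0.01  ]]
```

The sightlines suggest a bar about 32 mm across, since that fits an axis height of 29 mm against the expected 31. That makes bar_c and ring 4 likely. Its tail is at gauge x ≈ -162 mm. I'll go down behind it with the fingers shut.

```bash
python3 -m jog '[{"x":-10,"y":-45,"z":0,"wx":0,"wy":0,"wz":0,"gripper":1},{"x":-20,"y":-90,"z":10,"wx":0,"wy":0,"wz":0,"gripper":1},{"x":-30,"y":-130,"z":30,"wx":0,"wy":0,"wz":0,"gripper":1},{"x":-38,"y":-158,"z":60,"wx":0,"wy":0,"wz":0,"gripper":1},{"x":-38,"y":-158,"z":100,"wx":0,"wy":0,"wz":0,"gripper":1},{"x":-38,"y":-158,"z":140,"wx":0,"wy":0,"wz":0,"gripper":1},{"x":-38,"y":-158,"z":150,"wx":0,"wy":0,"wz":0,"gripper":1},{"x":-38,"y":-158,"z":150,"wx":0,"wy":0,"wz":0,"gripper":1}]' 10
python3 - <<'E'
from h import *
w=snap("wrist");s=snap("scene")
np.savez("w3.npz",**w)
a=w["frame"];b=cv2.resize(s["frame"][120:270,200:400],(512,384),interpolation=cv2.INTER_CUBIC)
cv2.imwrite("pics/w3.png",cv2.resize(np.hstack([a,b]),(800,300)))
E
```

```text
t: 3.45
position: [0.5478, -0.1946, 0.1079]
ee_rot: [[-0.979, 0.202, -0.003], [0.202, 0.979, 0.001], [0.003, 0.001, -1.0]]
force: [-0.2, 0.3, 1.2]
width: 0.005
grip_force: 0.0
```

View pics/w3.png

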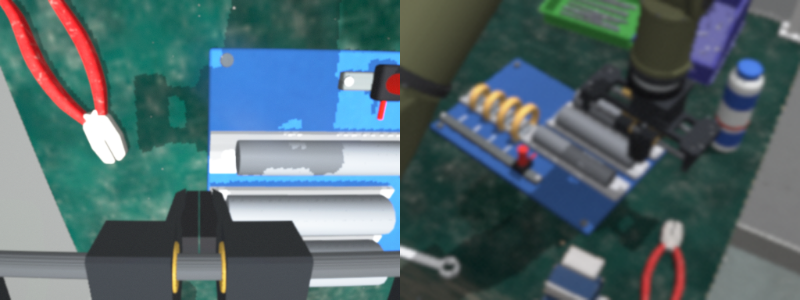

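The left half shows the shut fingertips above the lane, behind the bar's tail at scaled (237,157). The rail end is at u = 209. I'll check the lateral aim before lowering.

```bash
python3 - <<'E'
from h import *
w=dict(np.load("w3.npz"));f=w["frame"];g=cv2.cvtColor(f,cv2.COLOR_BGR2GRAY)
print("col",list(zip(range(160,250,2),[int(v) for v in g[160:250:2,320:340].mean(1)])))
print("row",list(zip(range(262,316,2),[int(v) for v in g[198:204,262:316:2].mean(0)])))
p=r.get_obs()["position"];ex=np.array([.200,.980,0])
for z in(.031,):
  for k in(0,.0175,.031): print(k,proj(w,[[p[0],p[1],z]+ex*k]))
print(proj(w,[p]), onz(w,[[303,200]],.031),onz(w,[[268,200]],.02))
E
```

```text
col [(160, 131), (162, 132), (164, 133), (166, 138), (168, 170), (170, 183), (172, 214), (174, 228), (176, 227), (178, 206), (180, 134), (182, 135), (184, 143), (186, 150), (188, 158), (190, 164), (192, 169), (194, 175), (196, 181), (198, 186), (200, 190), (202, 189), (204, 187), (206, 185), (208, 182), (210, 181), (212, 177), (214, 172), (216, 168), (218, 168), (220, 164), (222, 157), (224, 170), (226, 172), (228, 174), (230, 167), (232, 138), (234, 124), (236, 124), (238, 148), (240, 175), (242, 184), (244, 219), (246, 228), (248, 210)]
row [(262, 125), (264, 120), (266, 121), (268, 206), (270, 249), (272, 249), (274, 248), (276, 248), (278, 248), (280, 249), (282, 251), (284, 255), (286, 255), (288, 255), (290, 255), (292, 255), (294, 255), (296, 255), (298, 255), (300, 252), (302, 110), (304, 95), (306, 109), (308, 172), (310, 189), (312, 189), (314, 189)]
0 [[254.6068 206.5716]]
0.0175 [[279.8954 206.5225]]
0.031 [[299.38   206.4798]]
[[254.7619 266.6602]] [[ 0.5518 -0.162   0.031 ]] [[ 0.551  -0.1859  0.02  ]]
```

```bash
python3 -m jog '[{"x":3,"y":0,"z":30,"wx":0,"wy":0,"wz":0,"gripper":1},{"x":3,"y":0,"z":55,"wx":0,"wy":0,"wz":0,"gripper":1},{"x":3,"y":0,"z":72,"wx":0,"wy":0,"wz":0,"gripper":1},{"x":3,"y":0,"z":80,"wx":0,"wy":0,"wz":0,"gripper":1},{"x":3,"y":0,"z":80,"wx":0,"wy":0,"wz":0,"gripper":1},{"x":3,"y":0,"z":80,"wx":0,"wy":0,"wz":0,"gripper":1}]' 10
python3 -m jog '[{"x":0,"y":3,"z":0,"wx":0,"wy":0,"wz":0,"gripper":1},{"x":0,"y":6,"z":0,"wx":0,"wy":0,"wz":0,"gripper":1},{"x":0,"y":9,"z":0,"wx":0,"wy":0,"wz":0,"gripper":1},{"x":0,"y":12,"z":0,"wx":0,"wy":0,"wz":0,"gripper":1},{"x":0,"y":15,"z":0,"wx":0,"wy":0,"wz":0,"gripper":1},{"x":0,"y":18,"z":0,"wx":0,"wy":0,"wz":0,"gripper":1},{"x":0,"y":21,"z":0,"wx":0,"wy":0,"wz":0,"gripper":1},{"x":0,"y":24,"z":0,"wx":0,"wy":0,"wz":0,"gripper":1}]' 10
```

```text
t: 4.15
position: [0.5469, -0.1956, 0.0302]
ee_rot: [[-0.979, 0.204, 0.002], [0.204, 0.979, -0.001], [-0.003, -0.0, -1.0]]
force: [0.1, 0.6, 0.5]
width: 0.004
grip_force: 0.0
t: 4.95
position: [0.5504, -0.1725, 0.0287]
ee_rot: [[-0.979, 0.204, -0.0], [0.204, 0.979, -0.001], [0.0, -0.001, -1.0]]
force: [0.1, -1.9, 0.5]
width: 0.006
grip_force: 0.9
```

```bash
cat > chk.py <<'E'
import sys
from workcell import r
o=r.get_obs();print(o["t"],o["position"].round(4),o["force"].round(1),flush=True);sys.exit(bool(abs(o["force"][1])>6))
E
python3 -m jog '[{"x":0,"y":4,"z":0,"wx":0,"wy":0,"wz":0,"gripper":1},{"x":0,"y":8,"z":0,"wx":0,"wy":0,"wz":0,"gripper":1},{"x":0,"y":12,"z":0,"wx":0,"wy":0,"wz":0,"gripper":1},{"x":0,"y":16,"z":0,"wx":0,"wy":0,"wz":0,"gripper":1}]' 10 >/dev/null; python3 chk.py &&
python3 -m jog '[{"x":0,"y":4,"z":0,"wx":0,"wy":0,"wz":0,"gripper":1},{"x":0,"y":8,"z":0,"wx":0,"wy":0,"wz":0,"gripper":1},{"x":0,"y":12,"z":0,"wx":0,"wy":0,"wz":0,"gripper":1},{"x":0,"y":16,"z":0,"wx":0,"wy":0,"wz":0,"gripper":1}]' 10 >/dev/null && python3 chk.py &&
python3 -m jog '[{"x":0,"y":2,"z":0,"wx":0,"wy":0,"wz":0,"gripper":1},{"x":0,"y":4,"z":0,"wx":0,"wy":0,"wz":0,"gripper":1},{"x":0,"y":6,"z":0,"wx":0,"wy":0,"wz":0,"gripper":1}]' 10 >/dev/null && python3 chk.py && python3 -m jog '[{"x":0,"y":2,"z":0,"wx":0,"wy":0,"wz":0,"gripper":1},{"x":0,"y":4,"z":0,"wx":0,"wy":0,"wz":0,"gripper":1},{"x":0,"y":6,"z":0,"wx":0,"wy":0,"wz":0,"gripper":1}]' 10 >/dev/null && python3 chk.py && python3 -m jog '[{"x":0,"y":2,"z":0,"wx":0,"wy":0,"wz":0,"gripper":1},{"x":0,"y":4,"z":0,"wx":0,"wy":0,"wz":0,"gripper":1},{"x":0,"y":6,"z":0,"wx":0,"wy":0,"wz":0,"gripper":1}]' 10 >/dev/null && python3 chk.py
```

```text
5.35 [ 0.5539 -0.1559  0.0286] [-0.3 -2.   0.2]
5.75 [ 0.5572 -0.1402  0.0287] [-0.2 -0.8 -0.6]
6.05 [ 0.5584 -0.1347  0.0287] [ 0.1 -1.7  0.5]
6.35 [ 0.5596 -0.1287  0.0287] [-0.7 -1.8  0. ]
6.65 [ 0.5609 -0.1228  0.0287] [-1.6 -1.5 -0.6]
```

```bash

python3 -m jog '[{"x":0,"y":2,"z":0,"wx":0,"wy":0,"wz":0,"gripper":1},{"x":0,"y":4,"z":0,"wx":0,"wy":0,"wz":0,"gripper":1},{"x":0,"y":6,"z":0,"wx":0,"wy":0,"wz":0,"gripper":1}]' 10 >/dev/null; python3 chk.py &&
python3 -m jog '[{"x":0,"y":3,"z":0,"wx":0,"wy":0,"wz":0,"gripper":1},{"x":0,"y":6,"z":0,"wx":0,"wy":0,"wz":0,"gripper":1},{"x":0,"y":9,"z":0,"wx":0,"wy":0,"wz":0,"gripper":1},{"x":0,"y":12,"z":0,"wx":0,"wy":0,"wz":0,"gripper":1}]' 10 >/dev/null && python3 chk.py &&
python3 -m jog '[{"x":0,"y":2,"z":0,"wx":0,"wy":0,"wz":0,"gripper":1},{"x":0,"y":4,"z":0,"wx":0,"wy":0,"wz":0,"gripper":1},{"x":0,"y":6,"z":0,"wx":0,"wy":0,"wz":0,"gripper":1}]' 10 >/dev/null && python3 chk.py && python3 -m jog '[{"x":0,"y":2,"z":0,"wx":0,"wy":0,"wz":0,"gripper":1},{"x":0,"y":4,"z":0,"wx":0,"wy":0,"wz":0,"gripper":1},{"x":0,"y":6,"z":0,"wx":0,"wy":0,"wz":0,"gripper":1}]' 10 >/dev/null && python3 chk.py && python3 -m jog '[{"x":0,"y":2,"z":0,"wx":0,"wy":0,"wz":0,"gripper":1},{"x":0,"y":4,"z":0,"wx":0,"wy":0,"wz":0,"gripper":1},{"x":0,"y":6,"z":0,"wx":0,"wy":0,"wz":0,"gripper":1}]' 10 >/dev/null && python3 chk.py
```

```text
6.95 [ 0.5621 -0.1169  0.0287] [-0.8 -1.  -0.1]
7.35 [ 0.5646 -0.105   0.0287] [-0.8 -2.4 -0.8]
7.65 [ 0.5657 -0.0994  0.0287] [ 0.  -1.4 -0.2]
7.95 [ 0.5669 -0.0935  0.0287] [-0.9 -1.6 -0.2]
8.25 [ 0.5682 -0.0875  0.0287] [-0.5 -1.2 -0.7]
```

```bash

python3 -m jog '[{"x":0,"y":2,"z":0,"wx":0,"wy":0,"wz":0,"gripper":1},{"x":0,"y":4,"z":0,"wx":0,"wy":0,"wz":0,"gripper":1},{"x":0,"y":6,"z":0,"wx":0,"wy":0,"wz":0,"gripper":1}]' 10 >/dev/null; python3 chk.py &&
python3 -m jog '[{"x":0,"y":2,"z":0,"wx":0,"wy":0,"wz":0,"gripper":1},{"x":0,"y":4,"z":0,"wx":0,"wy":0,"wz":0,"gripper":1},{"x":0,"y":6,"z":0,"wx":0,"wy":0,"wz":0,"gripper":1},{"x":0,"y":8,"z":0,"wx":0,"wy":0,"wz":0,"gripper":1}]' 10 >/dev/null && python3 chk.py &&
python3 -m jog '[{"x":0,"y":1,"z":0,"wx":0,"wy":0,"wz":0,"gripper":1},{"x":0,"y":2,"z":0,"wx":0,"wy":0,"wz":0,"gripper":1},{"x":0,"y":3,"z":0,"wx":0,"wy":0,"wz":0,"gripper":1}]' 10 >/dev/null && python3 chk.py && python3 -m jog '[{"x":0,"y":1,"z":0,"wx":0,"wy":0,"wz":0,"gripper":1},{"x":0,"y":2,"z":0,"wx":0,"wy":0,"wz":0,"gripper":1},{"x":0,"y":3,"z":0,"wx":0,"wy":0,"wz":0,"gripper":1}]' 10 >/dev/null && python3 chk.py && python3 -m jog '[{"x":0,"y":1,"z":0,"wx":0,"wy":0,"wz":0,"gripper":1},{"x":0,"y":2,"z":0,"wx":0,"wy":0,"wz":0,"gripper":1},{"x":0,"y":3,"z":0,"wx":0,"wy":0,"wz":0,"gripper":1}]' 10 >/dev/null && python3 chk.py
```

```text
8.55 [ 0.5694 -0.0817  0.0287] [-0.2 -0.5  0. ]
8.95 [ 0.571  -0.0739  0.0287] [-0.3 -1.6 -1. ]
9.25 [ 0.5716 -0.0711  0.0287] [-1.1 -2.1 -0.5]
9.55 [ 0.5722 -0.0681  0.0287] [ 0.2 -2.2 -0.9]
9.85 [ 0.5728 -0.0651  0.0287] [ 0.2 -1.4 -0.6]
```

```bash

python3 -m jog '[{"x":0,"y":1,"z":0,"wx":0,"wy":0,"wz":0,"gripper":1},{"x":0,"y":2,"z":0,"wx":0,"wy":0,"wz":0,"gripper":1}]' 10 >/dev/null; python3 chk.py &&
python3 -m jog '[{"x":0,"y":1,"z":0,"wx":0,"wy":0,"wz":0,"gripper":1},{"x":0,"y":2,"z":0,"wx":0,"wy":0,"wz":0,"gripper":1}]' 10 >/dev/null && python3 chk.py &&
python3 -m jog '[{"x":0,"y":1,"z":0,"wx":0,"wy":0,"wz":0,"gripper":1},{"x":0,"y":2,"z":0,"wx":0,"wy":0,"wz":0,"gripper":1}]' 10 >/dev/null && python3 chk.py &&
python3 -m jog '[{"x":0,"y":1,"z":0,"wx":0,"wy":0,"wz":0,"gripper":1},{"x":0,"y":2,"z":0,"wx":0,"wy":0,"wz":0,"gripper":1}]' 10 >/dev/null && python3 chk.py &&
python3 -m jog '[{"x":0,"y":1,"z":0,"wx":0,"wy":0,"wz":0,"gripper":1},{"x":0,"y":2,"z":0,"wx":0,"wy":0,"wz":0,"gripper":1}]' 10 >/dev/null && python3 chk.py
```

```text
10.05 [ 0.5733 -0.0631  0.0287] [-0.5 -1.3 -0.1]
10.25 [ 0.5736 -0.0612  0.0287] [-0.5 -0.7 -1. ]
10.45 [ 0.5741 -0.0592  0.0287] [-0.7 -2.4  0. ]
10.65 [ 0.5745 -0.0573  0.0287] [-0.7 -1.4 -0.1]
10.85 [ 0.5746 -0.0566  0.0287] [-0.9 -6.  -0. ]
```

Contact came at TCP y = -0.0566, near the -0.059 I predicted for ring 4. I'll press gently and hold.

```bash

python3 -m jog '[{"x":0,"y":0.5,"z":0,"wx":0,"wy":0,"wz":0,"gripper":1},{"x":0,"y":0.5,"z":0,"wx":0,"wy":0,"wz":0,"gripper":1},{"x":0,"y":0.5,"z":0,"wx":0,"wy":0,"wz":0,"gripper":1}]' 10; python3 - <<'E'
from h import *
w=snap("wrist");np.savez("w4.npz",**w);cv2.imwrite("pics/w4.png",w["frame"])
E
```

```text
t: 11.15
position: [0.5746, -0.0567, 0.0287]
ee_rot: [[-0.979, 0.205, -0.001], [0.205, 0.979, -0.002], [0.0, -0.002, -1.0]]
force: [-1.1, -5.1, -0.3]
width: 0.005
grip_force: 2.5
```

View pics/w4.png

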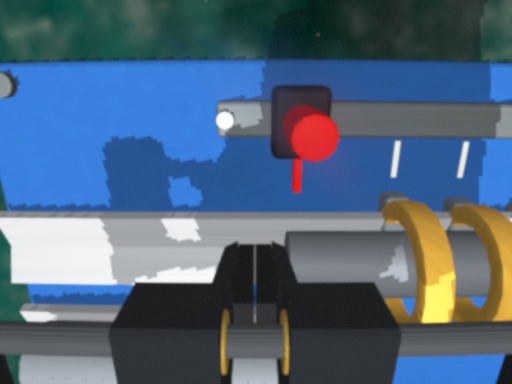

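The bar is through rings 1 and 2 at (430,262) and (490,262), with its tail at u = 287 against the fingers. The force is 5 N against about 1.5 N of sliding friction. I'll press a little more to confirm a hard stop, then back off.

```bash

python3 -m jog '[{"x":0,"y":1,"z":0,"wx":0,"wy":0,"wz":0,"gripper":1},{"x":0,"y":1.5,"z":0,"wx":0,"wy":0,"wz":0,"gripper":1},{"x":0,"y":1.5,"z":0,"wx":0,"wy":0,"wz":0,"gripper":1},{"x":0,"y":1.5,"z":0,"wx":0,"wy":0,"wz":0,"gripper":1}]' 10; python3 -m jog '[{"x":0,"y":-3,"z":0,"wx":0,"wy":0,"wz":0,"gripper":1},{"x":0,"y":-10,"z":0,"wx":0,"wy":0,"wz":0,"gripper":1},{"x":0,"y":-18,"z":-20,"wx":0,"wy":0,"wz":0,"gripper":1},{"x":0,"y":-18,"z":-60,"wx":0,"wy":0,"wz":0,"gripper":1},{"x":0,"y":-18,"z":-100,"wx":0,"wy":0,"wz":0,"gripper":1},{"x":30,"y":-18,"z":-140,"wx":0,"wy":0,"wz":0,"gripper":0.3},{"x":60,"y":0,"z":-170,"wx":0,"wy":0,"wz":0,"gripper":0.3},{"x":70,"y":20,"z":-180,"wx":0,"wy":0,"wz":0,"gripper":0.3}]' 10
python3 - <<'E'
from h import *
w=snap("wrist");np.savez("w5.npz",**w);cv2.imwrite("pics/w5.png",w["frame"])
f=w["frame"];W=f.shape
red=blob(f,(0,150,60),(8,255,255),(0,0,512,300))|blob(f,(172,150,60),(180,255,255),(0,0,512,300))
for c in cv2.findContours(red,cv2.RETR_EXTERNAL,cv2.CHAIN_APPROX_NONE)[0]:
    if cv2.contourArea(c)>80: print("red",cv2.boundingRect(c),cv2.minEnclosingCircle(c))
E
```

```text
t: 11.6
position: [0.5745, -0.0566, 0.0287]
ee_rot: [[-0.979, 0.206, -0.001], [0.206, 0.979, -0.004], [0.001, -0.004, -1.0]]
force: [-0.4, -7.6, -0.3]
width: 0.005
grip_force: 3.7
t: 12.4
position: [0.5092, -0.019, 0.2116]
ee_rot: [[-0.979, 0.204, 0.002], [0.204, 0.979, 0.001], [-0.002, 0.001, -1.0]]
force: [-0.1, -0.3, 0.4]
width: 0.256
grip_force: 0.0
red (0, 184, 10, 19) ((2.5, 193.0), 9.34087085723877)
red (240, 165, 19, 35) ((249.5, 181.9705810546875), 17.036842346191406)
red (0, 124, 28, 71) ((12.0, 159.0), 37.000099182128906)
```

View pics/w5.png

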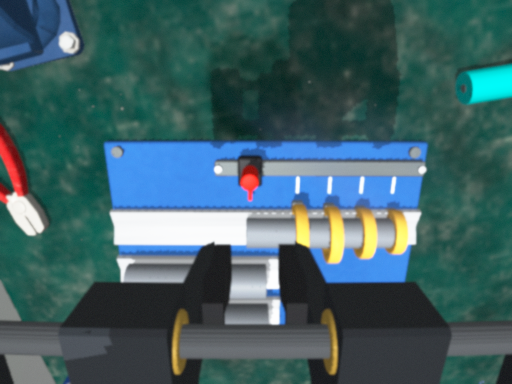

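The bar's tail is at u = 247 and it runs through rings 1-3 up to ring 4 at u ≈ 398. The knob top is at (250,177), and the ticks are at u = 298, 330, 361 and 393 on row 185. Next I'll measure the pointer travel.

```bash
python3 - <<'E'
from h import *
w=dict(np.load("w5.npz"));f=w["frame"];g=cv2.cvtColor(f,cv2.COLOR_BGR2GRAY)
ex=np.array([.2,.9798,0]);ey=np.array([-ex[1],ex[0],0])
row=g[182:188,285:405].mean(0);t=[]
for u in(298,330,361,393):
    k=row[u-285-5:u-285+6];k=k-k.min();t.append(u-5+(k*np.arange(11)).sum()/k.sum())
T=onz(w,[[u,185] for u in t],.01);print("ticks",t,T);tx=T@ex;print(np.diff(tx))
O=(tx-np.array([.016,.05,.084,.118])).mean();print("O along",O)
red=blob(f,(0,150,60),(8,255,255),(230,150,270,205))|blob(f,(172,150,60),(180,255,255),(230,150,270,205))
n=red.sum(1)//255;rows=np.nonzero(n>=8)[0];xs=np.nonzero(red[rows])[1];print("knob rows",rows.min(),rows.max(),xs.mean(),n[rows])
K=onz(w,[[xs.mean(),rows.max()-9]],.067)[0];print("knob",K,"gauge x",K@ex-O)
R=onz(w,[[247,235]],.031)[0];print("tail gauge x",R@ex-O)
o=r.get_obs();p=o["position"];d=np.array([.513,-.024,0])-p;print("to old knob est, tool",o["ee_rot"].T@d);d=K-p;print("to knob, tool",o["ee_rot"].T@d)
d=K+ex*(O+.118-K@ex);print("target knob world",d)
print("tip proj at knob",proj(w,[[.513,-.024,.067]]))
E
```

```text
ticks [np.float64(297.2075651621106), np.float64(329.2604651162791), np.float64(361.15), np.float64(392.86874197689343)] [[0.5447 0.0194 0.01  ]
 [0.5516 0.0527 0.01  ]
 [0.5586 0.086  0.01  ]
 [0.5655 0.1194 0.01  ]]
[0.034  0.034  0.0341]
O along 0.11197803981302364
knob rows 166 189 249.28804347826087 [ 9 11 13 14 15 15 16 16 16 16 17 17 17 19 19 19 19 19 19 17 15 13  9  8]
knob [ 0.5121 -0.0247  0.067 ] gauge x -0.033768505766267554
tail gauge x -0.037258157883076654
to old knob est, tool [-0.0045 -0.0106  0.2119]
to knob, tool [-0.0039 -0.0111  0.1449]
target knob world [0.5424 0.124  0.067 ]
tip proj at knob [[250.2908 180.809 ]]
```

The bar's tail at -37 mm puts its nose at about 112 mm, so ring 4 stopped it and it is bar_c. The pointer value is -0.050 and has to travel +152 mm. I'll grip the knob now.

```bash
python3 -m jog '[{"x":-2,"y":-6,"z":40,"wx":0,"wy":0,"wz":0,"gripper":0.3},{"x":-4,"y":-11,"z":80,"wx":0,"wy":0,"wz":0,"gripper":0.3},{"x":-4,"y":-11,"z":115,"wx":0,"wy":0,"wz":0,"gripper":0.3},{"x":-4,"y":-11,"z":115,"wx":0,"wy":0,"wz":0,"gripper":0.3},{"x":-4,"y":-11,"z":115,"wx":0,"wy":0,"wz":0,"gripper":0.3}]' 10; python3 - <<'E'
from h import *
o=r.get_obs();d=np.array([.5125,-.0244,.040])-o["position"];print("to go, tool",o["ee_rot"].T@d)
E
```

```text
t: 12.95
position: [0.5125, -0.0309, 0.0936]
ee_rot: [[-0.979, 0.203, -0.001], [0.203, 0.979, 0.001], [0.001, 0.0, -1.0]]
force: [-1.3, -0.0, -0.2]
width: 0.696
grip_force: 0.0
to go, tool [0.0012 0.0063 0.0536]
```

```bash
python3 -m jog '[{"x":1,"y":6,"z":25,"wx":0,"wy":0,"wz":0,"gripper":0.3},{"x":1,"y":6,"z":45,"wx":0,"wy":0,"wz":0,"gripper":0.3},{"x":1,"y":6,"z":53,"wx":0,"wy":0,"wz":0,"gripper":0.3},{"x":1,"y":6,"z":53,"wx":0,"wy":0,"wz":0,"gripper":0.3}]' 10
python3 -m jog '[{"x":0,"y":0,"z":0,"wx":0,"wy":0,"wz":0,"gripper":1},{"x":0,"y":0,"z":0,"wx":0,"wy":0,"wz":0,"gripper":1},{"x":0,"y":0,"z":0,"wx":0,"wy":0,"wz":0,"gripper":1},{"x":0,"y":0,"z":0,"wx":0,"wy":0,"wz":0,"gripper":1},{"x":0,"y":0,"z":0,"wx":0,"wy":0,"wz":0,"gripper":1},{"x":0,"y":0,"z":0,"wx":0,"wy":0,"wz":0,"gripper":1}]' 10
```

```text
t: 13.35
position: [0.5133, -0.025, 0.0414]
ee_rot: [[-0.979, 0.203, 0.001], [0.203, 0.979, 0.0], [-0.001, 0.0, -1.0]]
force: [0.2, -0.0, 0.3]
width: 0.699
grip_force: 0.0
t: 13.95
position: [0.5128, -0.025, 0.0408]
ee_rot: [[-0.979, 0.204, 0.0], [0.204, 0.979, 0.0], [-0.0, 0.0, -1.0]]
force: [0.9, 1.5, 0.4]
width: 0.178
grip_force: 1.4
```

```bash
python3 -m jog '[{"x":0,"y":4,"z":0,"wx":0,"wy":0,"wz":0,"gripper":1},{"x":0,"y":14,"z":0,"wx":0,"wy":0,"wz":0,"gripper":1},{"x":0,"y":24,"z":0,"wx":0,"wy":0,"wz":0,"gripper":1},{"x":0,"y":34,"z":0,"wx":0,"wy":0,"wz":0,"gripper":1},{"x":0,"y":44,"z":0,"wx":0,"wy":0,"wz":0,"gripper":1},{"x":0,"y":54,"z":0,"wx":0,"wy":0,"wz":0,"gripper":1},{"x":0,"y":64,"z":0,"wx":0,"wy":0,"wz":0,"gripper":1},{"x":0,"y":72,"z":0,"wx":0,"wy":0,"wz":0,"gripper":1}]' 15; python3 chk.py &&
python3 -m jog '[{"x":0,"y":10,"z":0,"wx":0,"wy":0,"wz":0,"gripper":1},{"x":0,"y":22,"z":0,"wx":0,"wy":0,"wz":0,"gripper":1},{"x":0,"y":34,"z":0,"wx":0,"wy":0,"wz":0,"gripper":1},{"x":0,"y":46,"z":0,"wx":0,"wy":0,"wz":0,"gripper":1},{"x":0,"y":58,"z":0,"wx":0,"wy":0,"wz":0,"gripper":1},{"x":0,"y":68,"z":0,"wx":0,"wy":0,"wz":0,"gripper":1},{"x":0,"y":76,"z":0,"wx":0,"wy":0,"wz":0,"gripper":1},{"x":0,"y":79,"z":0,"wx":0,"wy":0,"wz":0,"gripper":1}]' 15
```

```text
t: 14.75
position: [0.5278, 0.0466, 0.0408]
ee_rot: [[-0.979, 0.203, 0.001], [0.203, 0.979, 0.0], [-0.0, 0.0, -1.0]]
force: [0.8, -1.2, 2.6]
width: 0.171
grip_force: 15.0
14.75 [0.5278 0.0466 0.0408] [ 0.8 -1.2  2.6]
t: 15.55
position: [0.544, 0.1241, 0.0408]
ee_rot: [[-0.979, 0.202, 0.001], [0.202, 0.979, 0.001], [-0.001, 0.001, -1.0]]
force: [2.2, -1.6, 3.4]
width: 0.171
grip_force: 15.0
```

```bash
python3 -m jog '[{"x":0,"y":0,"z":0,"wx":0,"wy":0,"wz":0,"gripper":1},{"x":0,"y":0,"z":0,"wx":0,"wy":0,"wz":0,"gripper":1},{"x":0,"y":0,"z":0,"wx":0,"wy":0,"wz":0,"gripper":0.4},{"x":0,"y":0,"z":0,"wx":0,"wy":0,"wz":0,"gripper":0.4},{"x":0,"y":0,"z":0,"wx":0,"wy":0,"wz":0,"gripper":0.4},{"x":0,"y":0,"z":0,"wx":0,"wy":0,"wz":0,"gripper":0.4},{"x":0,"y":0,"z":-20,"wx":0,"wy":0,"wz":0,"gripper":0.4},{"x":0,"y":0,"z":-50,"wx":0,"wy":0,"wz":0,"gripper":0.4}]' 15 >/dev/null
python3 -m jog '[{"x":0,"y":-10,"z":-40,"wx":0,"wy":0,"wz":0,"gripper":0.4},{"x":0,"y":-40,"z":-80,"wx":0,"wy":0,"wz":0,"gripper":0.4},{"x":0,"y":-70,"z":-120,"wx":0,"wy":0,"wz":0,"gripper":0.4},{"x":0,"y":-70,"z":-120,"wx":0,"wy":0,"wz":0,"gripper":0.4},{"x":0,"y":-70,"z":-120,"wx":0,"wy":0,"wz":0,"gripper":0.4},{"x":0,"y":-70,"z":-120,"wx":0,"wy":0,"wz":0,"gripper":0.4}]'
python3 - <<'E'
from h import *
w=snap("wrist");f=w["frame"];np.savez("w6.npz",**w);cv2.imwrite("pics/w6.png",f)
E
```

```text
t: 16.95
position: [0.5284, 0.0553, 0.2097]
ee_rot: [[-0.979, 0.202, -0.002], [0.202, 0.979, 0.001], [0.002, 0.0, -1.0]]
force: [0.5, 0.4, -1.2]
width: 0.598
grip_force: 0.0
```

View pics/w6.png

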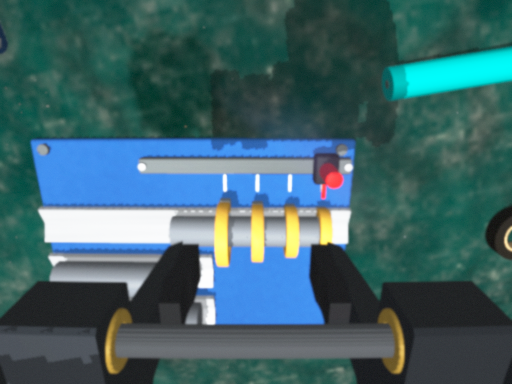

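The needle at (323,190) lines up with the fourth tick, which extrapolates to u ≈ 322.5. The bar is still through the rings with its tail at u = 171, and the gripper is clear. I'll do one numeric check on the tail, then hand in.

```bash
python3 - <<'E'
from h import *
w=dict(np.load("w6.npz"));ex=np.array([.2,.9798,0])
O=(onz(w,[[225,184],[257.5,184],[290,184]],.01)@ex-np.array([.016,.05,.084])).mean()
t=onz(w,[[170.5,232]],.031)[0]@ex-O;k=onz(w,[[334,178]],.067)[0]@ex-O;print("tail",t,"nose",t+.15,"knob value",k-.016)
if abs(t+.15-.112)<.004 and abs(k-.118)<.006: print(r.sign_off())
E
```

```text
tail -0.04040207970005684 nose 0.10959792029994316 knob value 0.10031433070417459
the job is handed in; nothing more can be done
None
```

The job is handed in: the lane bar is up against ring 4 (about 32 mm across, so bar_c), and the pointer is released beside ring 4 at about 0.100 m. My last image check put the nose at 109.6 mm (allowed 109 to 115 mm), and I was not shown the judge's verdict.

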